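# Third hand for a gauge bracket

### The arm

A 6-joint arm with a two-finger parallel gripper is mounted at the origin on the work surface. World frame = base frame: x ahead of the robot, y to its left, z up, the work surface at z = 0. Lengths are in m, angles in rad, forces in N, time in s.
With the tool pointing down it reaches from about 0.275 to 1 m from the base axis. Payload 8.4 kg.
Tool frame: the origin (TCP) lies at the very end of the fingers, on their centre line; the grasp point (between the pads) lies 19 mm behind it; z points along the fingers, y is the line along which they close (so a half turn about z gives the same grasp; the last joint's range is limited). The gripper opens to 85 mm and grips with 20 to 120 N. Pads are 22 mm wide; open, the fingers measure 114 mm over their backs; the gripper's body (76 mm by 85 mm) begins 54 mm behind the grasp point. The pads swing forward as they close: fully open they stand 13 mm farther back than shut.
Start: joints at [1.277, 0.353, 1.633, -0, 1.155, -0.002], TCP at [0.18, 0.599, 0.2] pointing down, gripper open.
Joint ranges: [-2.63, 2.63], [-0.92, 2.1], [0.06, 2.66], [-1.3, 4.44], [0, 2.69], [-3.02, 3.02]. Speed limits (rad/s): [2.22, 2.22, 2.79, 3.14, 3.14, 3.14].

### API

Orientations are given as a unit quaternion [w, x, y, z].
In Python, from workcell import readout, optics, arm gives the robot as it stands. The module is installed in compiled form; this text tells all that it offers.
- The arm moves only by the shell command python3 -m pendant 'ROWS'. ROWS is a JSON object of lists of equal length, an entry for each row: "delta_pos": the shift along the tool's x, y, z in cm, a list of three; "rotation": the turn, a rotation vector about the tool's x, y, z in degrees, a list of three; "jaw": the opening, from 0 (shut) to 1 (fully open). A call has 1 to 8 rows; each row shifts and turns the commanded pose from where the row before left it, along the tool's axes as they then stand; what a row does not reach is not made up. A row lasts 1/12 s, in which the tool goes at most 41.7 mm and 7.16 degrees, less where a joint would pass 70% of its speed; a pose out of reach is approached as far as the arm can. A call with a gripper value outside its range is refused whole. The fingers move at their own pace and stop on an object; the grip force is fixed at half the most. Time passes only in rows, so rows that do not move let the fingers close. It gives the time, the measured TCP pose, the force, the opening and the grip force at its end, in the units of the state.
- readout.sense(): the state, without advancing time (a new reading comes with each control period).
- optics.camera(name): name is "scene" or "top" or "wrist"; returns the picture (400x640x3 uint8, red, green, blue); there is no depth.
- optics.calibration(name): a dict with "vfov" (degrees; the focal length in pixels is half the picture's height over the tangent of half this angle, whatever the lens; pixels are square), "cx", "cy" (the principal point, pixels), "k1" (the pictures are not rectified: a ray, as slopes to the right and down, at radius r is drawn at 1 + k1 r^2 times it, then the intrinsics apply), "R" (3x3) and "t" (3): a world point X has camera coordinates R X + t. Camera axes: x right, y down, z forward; pixel columns grow to the right and rows downward; lengths in m; the calibration is good to about 2 mm. A picture is of the moment at which its call begins: read the wrist's pose just before it. calibration takes no time and is no camera call; for the wrist camera it gives the pose at the moment of the call.
- arm.hand_in(): hands the job in; it is judged then, once.
Trained networks look in the newest picture that a camera, given by its name, has taken for a name from the list of things; names that differ only in an ending like _2 or _b are one class to them, and where a whole thing is asked for, a point or a joint stands for the part that bears it (a point fixed in the world has none). Each returns a list of dicts, best first, with "confidence" (0 to 1); they miss things now and then, are a little off and sometimes report something else, mostly with a low value. They report only what shows in the picture. A call takes as long as a camera call. They do not tell look-alikes from the thing itself.
- optics.spot_in(thing, camera): "at" ([column, row] in pixels, amid what is visible of it).
- optics.pinpoint(thing, camera): "at" ([column, row] in pixels: a listed point, or the origin of a listed thing).
The state is a dict: "time_s": time; "q": joint angles; "qd": joint speeds; "joint_efforts": joint torques, N m; "position": TCP position; "tcp_rot": TCP orientation; "contact_force": force on the tool from outside, world axes, zero at the start; "ft_torque": the same for the moment, N m; "finger_gap": finger opening in m; "grasp_force": force on a finger pad.
Only numpy, scipy, OpenCV 4.12 (cv2) and the standard library are available. Lean on these libraries where they do the work, as an engineer would, in place of code of your own. Each camera call takes 0.05 s, during which the arm holds its last target. There are 200 camera calls.

### The job

Set the aluminium gauge bracket down flat into the recess of the loading frame's blue base plate, its tall end towards the spring-loaded stop and not yet pushing on it. Then slide it along the recess against the stop and keep it there, flat on the floor of the recess, with a steady push of about 10 N without ever bottoming out the stop, while a colleague gets ready to screw it down. Hold for three seconds and finish still holding it pressed; leave the ring, the jar and the screwdriver alone.

Things in the scene. Friction and masses are not known exactly. Their poses are not given: they have to be found in the camera images.
- bracket: Loose aluminium L-shaped bracket, about 0.3 kg: a tall body 46 mm long (x) x 36 mm wide (y) x 50 mm high, with a low foot behind it (34 mm long, 36 mm wide, 14 mm high, two screw holes), 80 mm long over all. Origin: centre of the underside of the tall body. Own x runs along its length away from the foot: the flat tall front face is at x = +23 mm, the end of the foot at x = -57 mm; z is up. Gripped across its width (y), over the tall body.
- base: Fixed blue base plate, 200 mm long (x) x 110 mm wide (y) x 18 mm thick, with an open-topped rectangular recess 126 mm long (own x from -64 to +62 mm) x 42 mm wide (centred on y = 0) x 8 mm deep, so that the bracket has 3 mm to spare on either side. Origin: centre of its underside, on the work surface; own x points along the recess towards the stop. On its +x end stands the dark stop housing (own x 64 to 96 mm, 50 mm wide, top 62 mm above the work surface).
- recess (a point): Point on the recess floor (10 mm above the work surface, 8 mm below the plate's top), on the recess's centre line; axes as the base plate's (x towards the stop, z up). A bracket with its origin here has 9 mm of free room at its front (to the stop pad) and 9 mm behind (to the end wall of the recess).
- pad (a point): Brass pad of the sprung stop, 30 mm x 30 mm face looking along -x of the base plate, 8 mm thick, on a steel rod; this point: centre of its front face, 29 mm above the recess floor. It is 32 mm from the recess point, along the base plate's x, when at rest. It reaches from 14 to 44 mm above the recess floor, so it meets the bracket's tall front face.
- stop (a joint): Travel of the sprung stop along the base plate's x, in m: 0 at rest, grows as it is pushed in, bottoms out at 0.020. Spring of 0.8 N per mm, no preload: 10 N at 0.0125.
- brass_ring: Loose brass specimen ring lying flat, 76 mm outside diameter, 62 mm inside, 22 mm high; origin: centre of its underside. Leave alone.
- jar: Loose white jar with a cap, 60 mm diameter, 85 mm high; origin: centre of its underside. Leave alone.
- driver: Loose screwdriver lying on the bench, along its own x. Leave alone.
Mind the look-alikes: they are no part of the job. There is more than one size of the bracket; the one meant has the size given above.

How it is judged:
On the way, in this order (a step that is already met when the one before it is completed fails the run):
1. the bracket sits flat on the recess floor, tall end towards the stop, not yet pushing on the stop (z of bracket in the frame of recess below 0.0025 m and y of bracket in the frame of recess between -0.006 and 0.006 m and x of bracket in the frame of recess between -0.013 and 0.013 m and angle between the x axis of bracket and the x axis of recess, either way round below 0.15 rad and x of pad in the frame of bracket above 0 m and angle between bracket's own z axis and vertical below 0.06 rad and contact force between bracket and stop below 3 N), for 0.2 s.
2. the bracket is pressed on the stop with 6 to 14 N for 2.5 s (contact force between bracket and stop between 6 and 14 N and z of bracket in the frame of recess below 0.0025 m and angle between bracket's own z axis and vertical below 0.06 rad), for 2.5 s.
At the end, for the whole second after the job is handed in: The gripper's fingers still hold or push the bracket, which lies flat in the recess (within 2.5 mm of its floor, tilted less than 0.06 rad, turned less than 0.15 rad), tall front face against the stop pad, pressed on it at rest with 6 to 14 N (all of step 2 and value of joint stop between 0.006 and 0.0185 m and velocity of joint stop between -0.01 and 0.01 m/s and y of bracket in the frame of recess between -0.006 and 0.006 m and angle between the x axis of bracket and the x axis of recess, either way round below 0.15 rad and x of pad in the frame of bracket above 0 m and contact force between the fingers and bracket above 1 N); the arm keeps its last pose, push and grip.
It fails at once if the stop is bottomed out (value of joint stop above 0.0192 m).
It fails at once if the ring, the jar or the screwdriver is moved by more than 20 mm (distance of any of brass_ring, jar, driver from where it was at the start of the episode above 0.02 m).
It also fails if it takes over 51 s, if anything falls off the work surface, if the arm or the gripper's body presses on something with over 40 N, if the wrist force passes 120 N, or if a joint passes its speed limit or range.

## Working session

There is one attempt and no reset: what is moved stays moved. The work goes in short steps, Python scripts to look and compute and a shell command to move; the robot and the scene stay as the last step left them, time stands still between calls to the robot, and variables do not carry over. Pictures are saved under pics/ and viewed, at most 10 in all, crops included, and the job is handed in when it is done.

```bash
mkdir -p pics; cat > h.py <<'E'
import numpy as np, cv2
from workcell import readout, optics, arm
def K(c):
    f=200/np.tan(np.radians(c["vfov"])/2); return f
def ray(c,uv):
    f=K(c); d=np.array([(uv[0]-c["cx"])/f,(uv[1]-c["cy"])/f]); p=d.copy()
    for _ in range(30): p=d/(1+c["k1"]*(p@p))
    R=np.array(c["R"]);t=np.array(c["t"])
    return -R.T@t, R.T@np.array([p[0],p[1],1])
def toz(c,uv,z):
    o,d=ray(c,uv); return o+d*(z-o[2])/d[2]
def proj(c,X):
    q=np.array(c["R"])@np.array(X)+np.array(c["t"]); p=q[:2]/q[2]; p=p*(1+c["k1"]*(p@p))
    return p*K(c)+[c["cx"],c["cy"]]
def save(name,img): cv2.imwrite("pics/"+name+".png",img[:,:,::-1])
E
python3 - <<'E'
from h import *
for n in ("top","scene"):
    c=optics.calibration(n); im=optics.camera(n); save(n+"0",im)
    print(n,(-np.array(c["R"]).T@np.array(c["t"])).round(3),c["k1"])
    for th,z in (("bracket",0),("base",0),("recess",.01),("pad",.039),("brass_ring",0),("jar",0),("driver",0)):
        for d in optics.pinpoint(th,n)[:4]:
            print(th,np.round(d["at"],1),round(d["confidence"],2),toz(c,d["at"],z).round(3))
print(readout.sense())
E
```

```text
top [ 0.338 -0.107  1.27 ] -0.1688594329156286
bracket [353. 209.] 0.79 [ 0.528 -0.186  0.   ]
bracket [323.5 221.6] 0.64 [ 0.497 -0.111  0.   ]
base [209.9 216.4] 0.79 [0.516 0.177 0.   ]
recess [212.9 217.1] 0.97 [0.513 0.167 0.01 ]
pad [209.  223.8] 0.66 [0.493 0.17  0.039]
brass_ring [436.7 269.7] 0.72 [ 0.369 -0.391  0.   ]
jar [438.8 178.5] 0.79 [ 0.602 -0.409  0.   ]
driver [327.  133.1] 0.62 [ 0.727 -0.125  0.   ]
scene [1.125 0.326 0.686] 0.01936264941806761
bracket [299.9 192.7] 0.82 [ 0.537 -0.181  0.   ]
bracket [334.7 195.1] 0.55 [ 0.492 -0.108  0.   ]
base [434.5 255.7] 0.66 [0.519 0.17  0.   ]
base [208.5 175.5] 0.17 [ 0.629 -0.41   0.   ]
recess [434.9 251.5] 0.61 [0.517 0.168 0.01 ]
recess [277.8 133.9] 0.34 [ 0.387 -0.387  0.01 ]
pad [449.3 238.1] 0.56 [0.492 0.182 0.039]
brass_ring [276.6 133.2] 0.65 [ 0.375 -0.403  0.   ]
jar [209.7 176.4] 0.88 [ 0.63  -0.405  0.   ]
driver [259.3 253.8] 0.64 [ 0.74  -0.126  0.   ]
{'time_s': 0.8, 'q': array([ 1.27661424e+00,  3.52976572e-01,  1.63338043e+00, -1.07915899e-05,
        1.15517220e+00, -2.37250127e-03]), 'qd': array([-0.00060045,  0.00026167, -0.00153549, -0.00013744, -0.00110713,
       -0.00023293]), 'joint_efforts': array([ 1.41908677e-03, -6.05104423e+01, -3.42446530e+01,  1.92418920e-04,
        6.39646823e-04,  1.52389725e-05]), 'position': array([0.17979849, 0.59860767, 0.200404  ]), 'tcp_rot': array([9.56937497e-06, 1.45385512e-01, 9.89375081e-01, 3.06487570e-05]), 'contact_force': array([-0.73200187, -1.10321101, -0.31934271]), 'ft_torque': array([ 0.03334245,  0.01960516, -0.00330541]), 'grasp_force': 0.0, 'finger_gap': 0.08524169575915894}
```

View pics/top0.png

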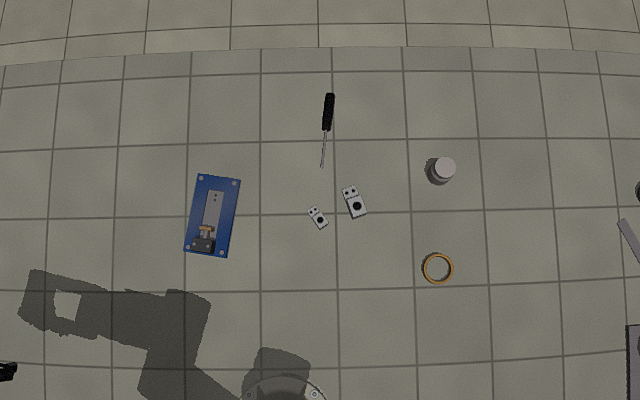

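View pics/scene0.png

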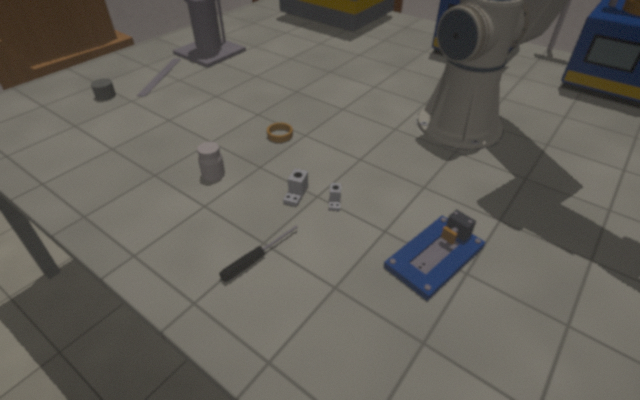

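The 80 mm bracket is the larger one in the top picture, around (355,202). The look-alike is at (318,217). The base is at (212,215), with its stop at (202,245) facing the robot. I'm moving above the large bracket.

```bash

python3 -m pendant '{"delta_pos":[[-2.34,-2.71,-0.3],[-2.34,-2.71,-0.3],[-2.34,-2.71,-0.3],[-2.34,-2.71,-0.3],[-2.34,-2.71,-0.3],[-2.34,-2.71,-0.3],[-2.34,-2.71,-0.3],[-2.34,-2.71,-0.3]],"rotation":[[0,0,0],[0,0,0],[0,0,0],[0,0,0],[0,0,0],[0,0,0],[0,0,0],[0,0,0]],"jaw":[1,1,1,1,1,1,1,1]}'
python3 -m pendant '{"delta_pos":[[-2.34,-2.71,-0.3],[-2.34,-2.71,-0.3],[-2.34,-2.71,-0.3],[-2.34,-2.71,-0.3],[-2.34,-2.71,-0.3],[-2.34,-2.71,-0.3],[-2.34,-2.71,-0.3],[-2.34,-2.71,-0.3]],"rotation":[[0,0,0],[0,0,0],[0,0,0],[0,0,0],[0,0,0],[0,0,0],[0,0,0],[0,0,0]],"jaw":[1,1,1,1,1,1,1,1]}'
python3 -m pendant '{"delta_pos":[[-2.34,-2.71,0],[-2.34,-2.71,0],[-2.34,-2.71,0],[-2.34,-2.71,0],[-2.34,-2.71,0],[-2.34,-2.71,0],[-2.34,-2.71,0],[-2.34,-2.71,0]],"rotation":[[0,0,0],[0,0,0],[0,0,0],[0,0,0],[0,0,0],[0,0,0],[0,0,0],[0,0,0]],"jaw":[1,1,1,1,1,1,1,1]}'
python3 -m pendant '{"delta_pos":[[0,0,0],[0,0,0],[0,0,0],[0,0,0],[0,0,0],[0,0,0]],"rotation":[[0,0,-6.8],[0,0,-6.8],[0,0,-6.8],[0,0,-6.8],[0,0,-6.8],[0,0,0]],"jaw":[1,1,1,1,1,1]}'
python3 - <<'E'
from h import *
s=readout.sense(); print(s["position"],s["tcp_rot"],s["q"])
c=optics.calibration("wrist"); im=optics.camera("wrist"); save("w1",im)
print((-np.array(c["R"]).T@np.array(c["t"])).round(3),c["k1"],np.array(c["R"]).round(2))
for th in ("bracket",):
    for d in optics.pinpoint(th,"wrist")[:4]: print(th,d, toz(c,d["at"],0).round(4))
E
```

```text
time_s: 1.47
position: [0.2971, 0.3356, 0.2247]
tcp_rot: [0.0, 0.145, 0.989, 0.0]
contact_force: [0.9, 0.8, 0.2]
finger_gap: 0.0854
grasp_force: 0.0
time_s: 2.13
position: [0.4141, 0.0739, 0.2489]
tcp_rot: [0.0, 0.145, 0.989, 0.0]
contact_force: [1.0, 0.3, 0.2]
finger_gap: 0.0852
grasp_force: 0.0
time_s: 2.8
position: [0.531, -0.1878, 0.2485]
tcp_rot: [0.0, 0.146, 0.989, 0.0]
contact_force: [0.6, -0.0, 0.1]
finger_gap: 0.0857
grasp_force: 0.0
time_s: 3.3
position: [0.5305, -0.1859, 0.2484]
tcp_rot: [0.0, -0.153, 0.988, -0.0]
contact_force: [0.6, -0.7, 0.5]
finger_gap: 0.0854
grasp_force: 0.0
[ 0.53053725 -0.18593749  0.24838596] [ 3.53064910e-06 -1.52873232e-01  9.88245807e-01 -1.54019178e-07] [-3.39763886e-01  2.11779916e-01  1.71572201e+00  3.27844885e-06
  1.21408437e+00 -2.21751142e+00]
[ 0.452 -0.212  0.422] 0.011098781351614188 [[-0.3   0.95  0.  ]
 [ 0.9   0.29  0.32]
 [ 0.31  0.1  -0.95]]
bracket {'at': [313.3, 166.5], 'confidence': 0.87} [ 0.5322 -0.193   0.    ]
bracket {'at': [375.2, 167.2], 'confidence': 0.75} [ 0.5048 -0.1035  0.    ]
```

View pics/w1.png

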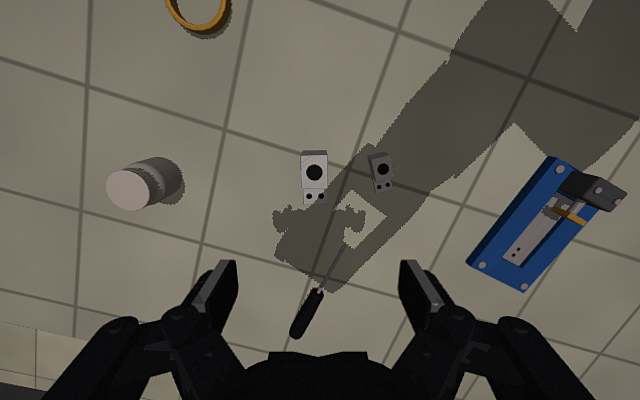

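```bash
cat >> h.py <<'E'
def boxpts(x0,x1,y,z0,z1): return [(a,b,d) for a in (x0,x1) for b in (-y,y) for d in (z0,z1)]
def w(p,x,y,yaw,z=0):
    c,s=np.cos(yaw),np.sin(yaw); p=np.array(p,float); return np.c_[x+c*p[:,0]-s*p[:,1],y+s*p[:,0]+c*p[:,1],z+p[:,2]]
def pj(c,P): return np.array([proj(c,p) for p in P])
E
python3 - <<'E'
from h import *
from scipy.optimize import minimize
im=cv2.imread("pics/w1.png"); c=optics.calibration("wrist")
x0,y0,S=270,130,8
cr=cv2.resize(im[y0:y0+75,x0:x0+90],None,fx=S,fy=S,interpolation=cv2.INTER_CUBIC)
g=cv2.cvtColor(cr,cv2.COLOR_BGR2GRAY); print(np.percentile(g,[5,50,95]))
m=(g>150).astype(np.uint8)
n,l,st,_=cv2.connectedComponentsWithStats(m); k=1+st[1:,4].argmax(); m=(l==k).astype(np.uint8)
cn,_=cv2.findContours(m,cv2.RETR_EXTERNAL,cv2.CHAIN_APPROX_NONE); m=np.zeros_like(m); cv2.drawContours(m,cn,-1,1,-1)
def model(p):
    r=np.zeros_like(m)
    for b in ((-.023,.023,.018,0.05,.05),(-.057,-.023,.018,.0,.014)):   # lit faces: tops (+foot box)
        q=((pj(c,w(boxpts(*b),p[0],p[1],p[2]))-[x0,y0]+.5)*S-.5).astype(np.float32)
        cv2.fillPoly(r,[cv2.convexHull(q).astype(np.int32)],1)
    return r
f=lambda v:(model((v[0]/1e3+.53,v[1]/1e3-.19,np.radians(v[2])))!=m).sum()
best=min((minimize(f,[a,b,-163],method="Nelder-Mead",options=dict(initial_simplex=[[a,b,-163],[a+6,b,-163],[a,b+6,-163],[a,b,-155]])) for a in(0,6) for b in(0,-5)),key=lambda r:r.fun)
print(best.x[0]/1e3+.53,best.x[1]/1e3-.19,best.x[2],best.fun,m.sum())
v=best.x; r=model((v[0]/1e3+.53,v[1]/1e3-.19,np.radians(v[2])))
cs,_=cv2.findContours(r,cv2.RETR_EXTERNAL,cv2.CHAIN_APPROX_NONE); cv2.drawContours(cr,cs,-1,(0,0,255),1); cv2.drawContours(cr,cn,-1,(0,255,0),1)
cv2.imwrite("pics/fit1.png",cr)
E
```

```text
[ 50. 126. 146.]
0.606 -0.178 -200.33333333333337 2676.0 2676
```

View pics/fit1.png

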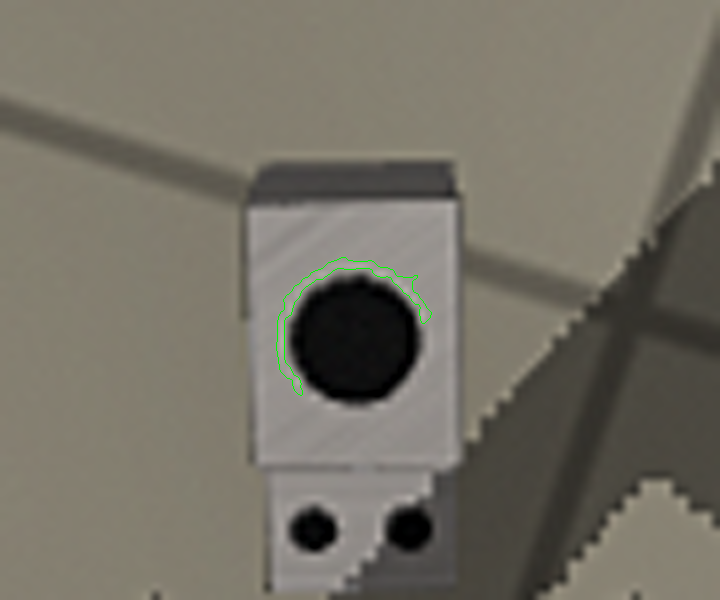

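The crop (8x, origin (270,130)) shows the top-face corners of the tall body at (247,203), (461,196), (463,462) and (256,468). I'll use these directly.

```bash
python3 - <<'E'
from h import *
c=optics.calibration("wrist")
P=np.array([toz(c,((u+.5)/8-.5+270,(v+.5)/8-.5+130),.05)[:2] for u,v in ((247,203),(461,196),(463,462),(256,468))])
print(P.round(4),P.mean(0),[np.linalg.norm(P[i]-P[(i+1)%4]).round(4) for i in range(4)])
d=(P[0]+P[1]-P[2]-P[3]); e=P[1]-P[0]+P[2]-P[3]
print(np.degrees(np.arctan2(d[1],d[0])),np.degrees(np.arctan2(e[1],e[0]))-90)
print("foot end",[toz(c,((u+.5)/8-.5+270,(v+.5)/8-.5+130),.014).round(4) for u,v in((268,592),(452,592))])
q=readout.sense()["tcp_rot"]; from scipy.spatial.transform import Rotation as R
M=R.from_quat(np.r_[q[1:],q[0]]).as_matrix(); print(M.round(3), M.T@np.r_[P.mean(0)-readout.sense()["position"][:2],0]*100)
E
```

```text
[[ 0.5129 -0.2157]
 [ 0.5015 -0.1824]
 [ 0.5444 -0.1683]
 [ 0.5558 -0.2018]] [ 0.52864707 -0.19203687] [np.float64(0.0352), np.float64(0.0452), np.float64(0.0354), np.float64(0.0451)]
-161.9489239640205 18.89817547727378
foot end [array([ 0.5887, -0.1919,  0.014 ]), array([ 0.5784, -0.1584,  0.014 ])]
[[-0.956 -0.293  0.   ]
 [-0.293  0.956 -0.   ]
 [-0.    -0.    -1.   ]] [ 3.60905352e-01 -5.32590393e-01  7.81582468e-06]
```

```bash

python3 -m pendant '{"delta_pos":[[0.36,-0.53,0],[0,0,3],[0,0,3],[0,0,3],[0,0,3],[0,0,3],[0,0,3],[0,0,2]],"rotation":[[0,0,-1.1],[0,0,0],[0,0,0],[0,0,0],[0,0,0],[0,0,0],[0,0,0],[0,0,0]],"jaw":[1,1,1,1,1,1,1,1]}'
python3 -m pendant '{"delta_pos":[[0,0,1.5],[0,0,1.5],[0,0,0],[0,0,0],[0,0,0],[0,0,0],[0,0,0],[0,0,0]],"rotation":[[0,0,0],[0,0,0],[0,0,0],[0,0,0],[0,0,0],[0,0,0],[0,0,0],[0,0,0]],"jaw":[1,1,1,0,0,0,0,0]}'
python3 -m pendant '{"delta_pos":[[0,0,0],[0,0,0],[0,0,0],[0,0,0],[0,0,0],[0,0,0]],"rotation":[[0,0,0],[0,0,0],[0,0,0],[0,0,0],[0,0,0],[0,0,0]],"jaw":[0,0,0,0,0,0]}'
```

```text
time_s: 4.07
position: [0.5275, -0.1915, 0.0458]
tcp_rot: [-0.001, -0.158, 0.987, 0.001]
contact_force: [-0.3, 0.8, 0.1]
finger_gap: 0.0853
grasp_force: 0.0
time_s: 4.73
position: [0.5293, -0.1922, 0.0193]
tcp_rot: [0.001, -0.16, 0.987, -0.0]
contact_force: [-0.3, 0.1, -0.1]
finger_gap: 0.0258
grasp_force: 0.0
time_s: 5.23
position: [0.5282, -0.1894, 0.0219]
tcp_rot: [-0.0, -0.159, 0.987, 0.002]
contact_force: [-12.0, 19.2, 46.4]
finger_gap: 0.0002
grasp_force: 21.3
```

```bash

python3 - <<'E'
from h import *
a=optics.camera("wrist"); b=optics.camera("scene")
save("w2",np.hstack([cv2.resize(a,(400,250)),cv2.resize(b[120:270,220:460],(400,250))]))
for n in("top","scene"):
    optics.camera(n) if n=="top" else 0
    print(n,[ (np.round(d["at"]),d["confidence"]) for d in optics.pinpoint("bracket",n)])
E
```

```text
top [(array([320., 219.]), 0.36)]
scene [(array([297., 190.]), 0.96), (array([335., 197.]), 0.83)]
```

View pics/w2.png

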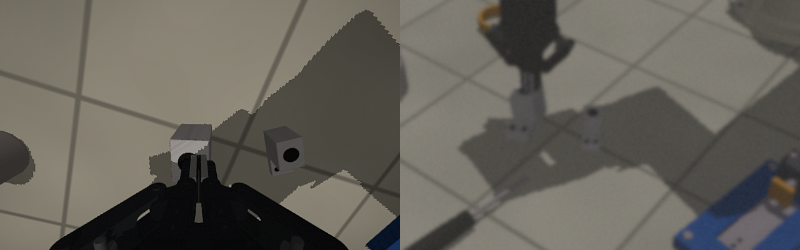

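```bash

python3 - <<'E'
from h import *
s=readout.sense(); print(s["position"],s["tcp_rot"],s["contact_force"])
c=optics.calibration("wrist"); im=optics.camera("wrist").copy()
print((-np.array(c["R"]).T@np.array(c["t"])).round(3))
for b in ((-.023,.023,.018,0,.05),(-.057,-.023,.018,.0,.014)):
    for p in pj(c,w(boxpts(*b),.5286,-.192,np.radians(-162))): cv2.circle(im,tuple(np.int32(p)),2,(255,0,0),-1)
cv2.circle(im,tuple(np.int32(proj(c,s["position"]))),3,(0,255,0),-1)
cv2.circle(im,tuple(np.int32(proj(c,s["position"]+[0,0,.019]))),3,(255,255,0),-1)
print(proj(c,s["position"]))
save("w3",cv2.resize(im[180:380,200:500],None,fx=2.6,fy=2.6,interpolation=cv2.INTER_CUBIC))
E
```

```text
[ 0.52815137 -0.18941319  0.02188846] [-2.38720610e-04 -1.59018193e-01  9.87273854e-01  1.86949800e-03] [-12.70766153  19.11217503  46.36866467]
[ 0.45  -0.217  0.195]
[318.65130573 238.03265682]
```

View pics/w3.png

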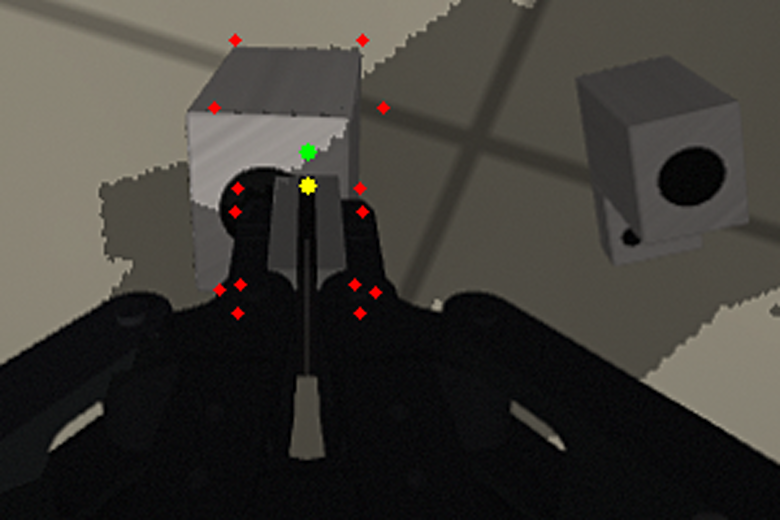

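The fingers look to have shut on top of the body, although the reported TCP height says 22 mm. I'm lifting off to compare the true fingertip position with the reported TCP.

```bash

python3 -m pendant '{"delta_pos":[[0,0,-2],[0,0,-3],[0,0,-3],[0,0,-3],[0,0,-3],[0,0,0],[0,0,0]],"rotation":[[0,0,0],[0,0,0],[0,0,0],[0,0,0],[0,0,0],[0,0,0],[0,0,0]],"jaw":[0,0,0,0,0,0,0]}'
python3 - <<'E'
from h import *
s=readout.sense(); print(s["position"],s["tcp_rot"],s["contact_force"],s["finger_gap"])
out=[]
from scipy.spatial.transform import Rotation as R
q=s["tcp_rot"]; M=R.from_quat(np.r_[q[1:],q[0]]).as_matrix()
for n in("wrist","scene"):
    c=optics.calibration(n); im=optics.camera(n).copy()
    print(n,[(np.round(d["at"],1),round(d["confidence"],2),toz(c,d["at"],0).round(4)) for d in optics.pinpoint("bracket",n)])
    p=proj(c,s["position"]); print(p)
    big=5 if n=="scene" else 2.5
    W,H=390/big,560/big
    cx,cy=np.int32(p if n=="scene" else [320,235]); x0=int(cx-W/2); y0=int(cy-H/2)
    x0=max(x0,0);y0=max(y0,0)
    cr=cv2.resize(im[y0:y0+int(H),x0:x0+int(W)],(390,560),interpolation=cv2.INTER_CUBIC)
    for k,col in ((0,(0,255,0)),(-.019,(255,255,0)),(-.038,(255,0,0))):
        pp=(proj(c,s["position"]+M[:,2]*k)-[x0,y0]+.5)*big
        cv2.circle(cr,tuple(np.int32(pp)),2,col,-1)
    print(n,x0,y0); out.append(cr)
save("w4",np.hstack(out))
E
```

```text
time_s: 6.12
position: [0.53, -0.1925, 0.1606]
tcp_rot: [0.002, -0.16, 0.987, -0.001]
contact_force: [0.1, 0.4, -0.7]
finger_gap: -0.0003
grasp_force: 0.0
[ 0.53000691 -0.19250017  0.16062538] [ 0.00195824 -0.15960596  0.98717825 -0.00109906] [ 0.10295359  0.38613998 -0.68202228] -0.00032553262320122734
wrist [(array([321.8, 182.6]), 0.86, array([ 0.5313, -0.1879,  0.    ])), (array([393.8, 181.2]), 0.65, array([ 0.502 , -0.1054,  0.    ]))]
[318.66912422 238.03408032]
wrist 242 123
scene [(array([336.5, 197.1]), 0.72, array([ 0.4953, -0.1007,  0.    ]))]
[296.12396292 135.10880637]
scene 257 79
```

View pics/w4.png

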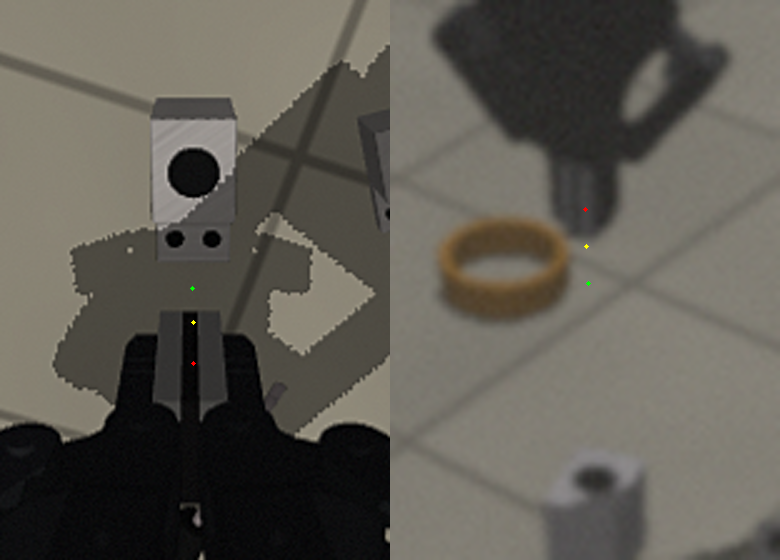

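The picture confirms it. The real closed fingertips sit about 25–28 mm above the reported TCP: in the scene view the tip is between the yellow and red dots, and contact on the 50 mm top came at z=0.022. The bracket is still upright. I'm re-measuring with the camera-height offset left free.

```bash
python3 - <<'E'
from h import *
from scipy.spatial.transform import Rotation as R
c=optics.calibration("wrist"); s=readout.sense(); q=s["tcp_rot"]; M=R.from_quat(np.r_[q[1:],q[0]]).as_matrix()
px=[((u+.5)/2.5-.5+242,(v+.5)/2.5-.5+123) for u,v in ((151,120),(236,119),(235,222),(153,222))]
for dz in (0,.005,.01,.015,.02,.027):
    P=np.array([toz(c,p,.05-dz)[:2] for p in px]); d=(P[0]+P[1]-P[2]-P[3])
    print(dz,P.mean(0).round(4),[np.linalg.norm(P[i]-P[(i+1)%4]).round(4) for i in range(4)],np.degrees(np.arctan2(d[1],d[0])).round(1),(M.T@np.r_[P.mean(0)-s["position"][:2],0]*100).round(2))
print(np.degrees(np.arctan2(M[1,0],M[0,0])))
E
```

```text
0 [ 0.5254 -0.1913] [np.float64(0.0343), np.float64(0.0443), np.float64(0.0348), np.float64(0.0438)] -161.2 [0.21 0.11 0.  ]
0.005 [ 0.5267 -0.1908] [np.float64(0.0349), np.float64(0.045), np.float64(0.0354), np.float64(0.0446)] -161.2 [0.07 0.11 0.  ]
0.01 [ 0.528  -0.1903] [np.float64(0.0356), np.float64(0.0458), np.float64(0.036), np.float64(0.0454)] -161.2 [-0.07  0.12  0.  ]
0.015 [ 0.5294 -0.1899] [np.float64(0.0362), np.float64(0.0466), np.float64(0.0366), np.float64(0.0462)] -161.2 [-0.22  0.12 -0.  ]
0.02 [ 0.5307 -0.1894] [np.float64(0.0368), np.float64(0.0474), np.float64(0.0372), np.float64(0.047)] -161.2 [-0.36  0.12 -0.  ]
0.027 [ 0.5326 -0.1887] [np.float64(0.0376), np.float64(0.0485), np.float64(0.0381), np.float64(0.0481)] -161.2 [-0.56  0.13 -0.  ]
-161.6226788965474
```

```bash

python3 -m pendant '{"delta_pos":[[-0.1,0.12,0],[0,0,0],[0,0,0],[0,0,0],[0,0,0],[0,0,0],[0,0,0],[0,0,0]],"rotation":[[0,0,0],[0,0,0],[0,0,0],[0,0,0],[0,0,0],[0,0,0],[0,0,0],[0,0,0]],"jaw":[1,1,1,1,1,1,1,1]}'
python3 -m pendant '{"delta_pos":[[0,0,3],[0,0,3],[0,0,3],[0,0,3],[0,0,1.5],[0,0,1.5],[0,0,1],[0,0,0]],"rotation":[[0,0,0],[0,0,0],[0,0,0],[0,0,0],[0,0,0],[0,0,0],[0,0,0],[0,0,0]],"jaw":[1,1,1,1,1,1,1,1]}'
python3 -m pendant '{"delta_pos":[[0,0,0.6],[0,0,0.6],[0,0,0],[0,0,0],[0,0,0],[0,0,0],[0,0,0],[0,0,0]],"rotation":[[0,0,0],[0,0,0],[0,0,0],[0,0,0],[0,0,0],[0,0,0],[0,0,0],[0,0,0]],"jaw":[1,1,1,0,0,0,0,0]}'
python3 -m pendant '{"delta_pos":[[0,0,0],[0,0,0],[0,0,0],[0,0,0]],"rotation":[[0,0,0],[0,0,0],[0,0,0],[0,0,0]],"jaw":[0,0,0,0]}'
```

```text
time_s: 6.98
position: [0.5293, -0.1906, 0.1584]
tcp_rot: [0.0, -0.16, 0.987, -0.0]
contact_force: [-0.0, -0.8, -0.1]
finger_gap: 0.0852
grasp_force: 0.0
time_s: 7.65
position: [0.528, -0.1901, -0.0035]
tcp_rot: [-0.001, -0.16, 0.987, 0.001]
contact_force: [0.3, 0.4, 0.2]
finger_gap: 0.0854
grasp_force: 0.0
time_s: 8.32
position: [0.5297, -0.1907, -0.013]
tcp_rot: [0.0, -0.16, 0.987, -0.0]
contact_force: [-1.2, -0.3, 4.8]
finger_gap: 0.0351
grasp_force: 61.0
time_s: 8.65
position: [0.5297, -0.1907, -0.013]
tcp_rot: [0.0, -0.16, 0.987, -0.0]
contact_force: [-0.5, 0.1, 5.6]
finger_gap: 0.0348
grasp_force: 61.0
```

Gripped: the gap is 35 mm and the grip 61 N. I'm lifting and moving to a hover beside the base.

```bash

python3 -m pendant '{"delta_pos":[[0,0,-2],[0,0,-3],[0,0,-3],[0,0,-3],[0,0,-3],[0,0,-3],[0,0,-3],[0,0,-3]],"rotation":[[0,0,0],[0,0,0],[0,0,0],[0,0,0],[0,0,0],[0,0,0],[0,0,0],[0,0,0]],"jaw":[0,0,0,0,0,0,0,0]}'
python3 -m pendant '{"delta_pos":[[-1.77,3,0],[-1.77,3,0],[-1.77,3,0],[-1.77,3,0],[-1.77,3,0]],"rotation":[[0,0,0],[0,0,0],[0,0,0],[0,0,0],[0,0,0]],"jaw":[0,0,0,0,0]}'
python3 -m pendant '{"delta_pos":[[-1.77,3,0],[-1.77,3,0],[-1.77,3,0],[-1.77,3,0],[-1.77,3,0]],"rotation":[[0,0,0],[0,0,0],[0,0,0],[0,0,0],[0,0,0]],"jaw":[0,0,0,0,0]}'
python3 -m pendant '{"delta_pos":[[0,0,0],[0,0,0],[0,0,0],[0,0,0],[0,0,0],[0,0,0],[0,0,0]],"rotation":[[0,0,5.9],[0,0,5.9],[0,0,5.9],[0,0,5.9],[0,0,5.9],[0,0,0],[0,0,0]],"jaw":[0,0,0,0,0,0,0]}'
python3 - <<'E'
from h import *
s=readout.sense(); print(s["position"],s["tcp_rot"],s["contact_force"],s["q"])
c=optics.calibration("wrist"); im=optics.camera("wrist")
np.savez("c5.npz",im=im,p=s["position"],q=s["tcp_rot"],**{k:c[k] for k in c})
for th,z in (("recess",.01),("pad",.039),("base",0)): print(th,[(np.round(d["at"],1),round(d["confidence"],2),toz(c,d["at"],z-.012).round(4)) for d in optics.pinpoint(th,"wrist")[:2]])
save("w5",cv2.resize(im,(800,500),interpolation=cv2.INTER_CUBIC))
E
```

```text
time_s: 9.32
position: [0.5285, -0.1903, 0.2175]
tcp_rot: [-0.0, -0.16, 0.987, 0.0]
contact_force: [0.9, -0.9, -3.2]
finger_gap: 0.035
grasp_force: 60.7
time_s: 9.73
position: [0.5654, -0.0188, 0.2161]
tcp_rot: [-0.0, -0.16, 0.987, 0.0]
contact_force: [1.0, -0.3, -3.4]
finger_gap: 0.0348
grasp_force: 61.2
time_s: 10.15
position: [0.6021, 0.1516, 0.2158]
tcp_rot: [-0.001, -0.16, 0.987, -0.0]
contact_force: [1.8, -0.1, -3.0]
finger_gap: 0.035
grasp_force: 61.2
time_s: 10.73
position: [0.6022, 0.1498, 0.2159]
tcp_rot: [-0.0, 0.095, 0.995, -0.0]
contact_force: [-0.3, 0.3, -3.3]
finger_gap: 0.0352
grasp_force: 61.2
[0.60216373 0.14984577 0.21588769] [-4.89063205e-04  9.52857070e-02  9.95449829e-01 -1.78793905e-04] [-0.3464813   0.30073084 -3.33037958] [ 2.41483048e-01  3.32880301e-01  1.62651959e+00 -1.52718305e-05
  1.18323411e+00 -1.13844650e+00]
recess [(array([321.2, 105.3]), 0.94, array([ 0.5174,  0.1702, -0.002 ]))]
pad [(array([321.7,  75.5]), 0.61, array([0.4855, 0.1765, 0.027 ]))]
base [(array([320.5, 106.2]), 0.74, array([ 0.5182,  0.1692, -0.012 ]))]
```

View pics/w5.png

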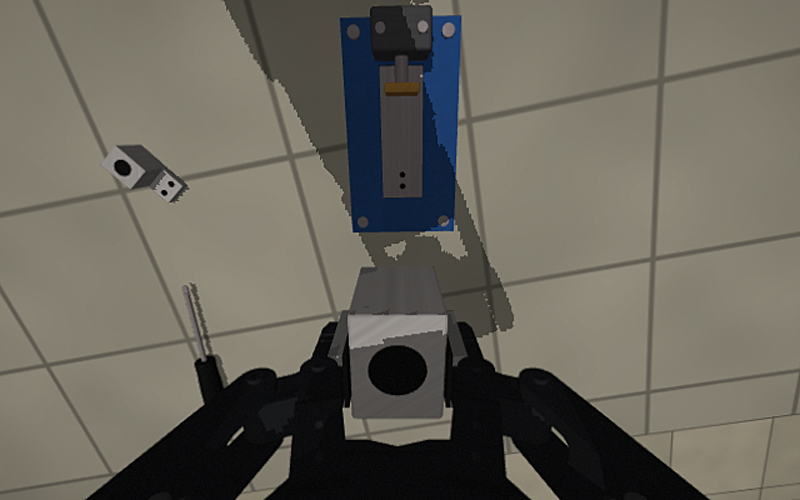

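The base is fully visible: plate corners at (353,232), (455,230), (462,15) and (341,17), recess end at (383..422,196). The bracket is held square at (397,365). I'll compute both poses in the same camera frame.

```bash
python3 - <<'E'
from h import *
from scipy.optimize import least_squares
from scipy.spatial.transform import Rotation as R
z=np.load("c5.npz"); c={k:z[k] for k in("vfov","cx","cy","k1","R","t")}; c={k:(v.item() if v.ndim==0 else v) for k,v in c.items()}
q=z["q"]; M=R.from_quat(np.r_[q[1:],q[0]]).as_matrix(); pos=z["p"]
sc=lambda L:np.array([((u+.5)/1.25-.5,(v+.5)/1.25-.5) for u,v in L])
px=sc([(353,232),(455,230),(462,15),(341,17),(383,196),(422,196)])
pts=np.array([(-.1,.055,.018),(-.1,-.055,.018),(.1,-.055,.018),(.1,.055,.018),(-.064,.021,.018),(-.064,-.021,.018)])
# left/right sign: choose better
for sg in(1,-1):
    P=pts*[1,sg,1]
    f=lambda v:(pj(c,w(P,v[0],v[1],v[2],-v[3]))-px).ravel()
    r=least_squares(f,[.515,.17,np.radians(169),.01]); print(sg,r.x[:2].round(4),np.degrees(r.x[2]).round(2),"dz",r.x[3].round(4),np.abs(r.fun).max().round(2))
    if sg==1 or r.cost<best.cost: best=r
bx=best.x
# bracket
bp=sc([(348,315),(447,315),(443,417),(352,417),(359,267),(438,266)])
for sg in(1,-1):
    B=np.array([(.023,.018,.05),(.023,-.018,.05),(-.023,-.018,.05),(-.023,.018,.05),(.023,.018,0),(.023,-.018,0)])*[1,sg,1]
    f=lambda v:(pj(c,w(B,v[0],v[1],v[2],v[3]))-bp).ravel()
    r=least_squares(f,[.6,.15,np.radians(169),.2]); print(sg,r.x.round(4),np.degrees(r.x[2]).round(2),np.abs(r.fun).max().round(2))
    if sg==1 or r.cost<bb.cost: bb=r
v=bb.x
print("tcp",pos,np.degrees(np.arctan2(M[1,0],M[0,0])))
xb=np.array([np.cos(bx[2]),np.sin(bx[2])])
print("world move bracket->recess",bx[:2]-v[:2],"by tcp->recess tool cm",(M.T@np.r_[bx[:2]-pos[:2],0]*100).round(2),"bracket->recess tool cm",(M.T@np.r_[bx[:2]-v[:2],0]*100).round(2),"height bracket over recess floor",v[3]+bx[3]-.01,"turn deg",np.degrees(bx[2]-v[2]))
E
```

```text
1 [0.5189 0.1706] 170.0 dz 0.0024 1.14
-1 [0.5202 0.1739] 169.56 dz 0.2397 77.61
1 [0.6034 0.1493 2.9507 0.2263] 169.06 3.05
-1 [ 0.7537  0.1207  2.9203 -0.0244] 167.32 52.51
tcp [0.60216373 0.14984577 0.21588769] 169.06445799477976
world move bracket->recess [-0.08448907  0.02134557] by tcp->recess tool cm [8.56 0.46 0.01] bracket->recess tool cm [8.7  0.49 0.01] height bracket over recess floor 0.21872466143671015 turn deg 0.9382342898068315
```

```bash

python3 -m pendant '{"delta_pos":[[2.2,0.12,0],[2.2,0.12,0],[2.2,0.12,0],[2.25,0.11,0],[0,0,0]],"rotation":[[0,0,0],[0,0,0],[0,0,0],[0,0,0],[0,0,-0.9]],"jaw":[0,0,0,0,0]}'
python3 -m pendant '{"delta_pos":[[0,0,2.5],[0,0,2.5],[0,0,2.5],[0,0,2.5],[0,0,2.5],[0,0,2.5],[0,0,2.1],[0,0,0]],"rotation":[[0,0,0],[0,0,0],[0,0,0],[0,0,0],[0,0,0],[0,0,0],[0,0,0],[0,0,0]],"jaw":[0,0,0,0,0,0,0,0]}'
python3 - <<'E'
from h import *
s=readout.sense(); print(s["position"],s["tcp_rot"])
c=optics.calibration("wrist"); im=optics.camera("wrist")
np.savez("c6.npz",im=im,p=s["position"],q=s["tcp_rot"],**{k:c[k] for k in c})
save("w6",cv2.resize(im[0:340,120:520],None,fx=1.75,fy=1.75,interpolation=cv2.INTER_CUBIC))
E
```

```text
time_s: 11.35
position: [0.5128, 0.172, 0.2161]
tcp_rot: [-0.002, 0.088, 0.996, -0.0]
contact_force: [0.0, 0.1, -3.4]
finger_gap: 0.035
grasp_force: 61.3
time_s: 12.02
position: [0.5143, 0.1707, 0.0417]
tcp_rot: [-0.003, 0.088, 0.996, -0.001]
contact_force: [-1.1, 0.2, -3.8]
finger_gap: 0.035
grasp_force: 61.1
[0.51433612 0.1706562  0.04173464] [-0.00275013  0.0884346   0.99607746 -0.00120806]
```

View pics/w6.png

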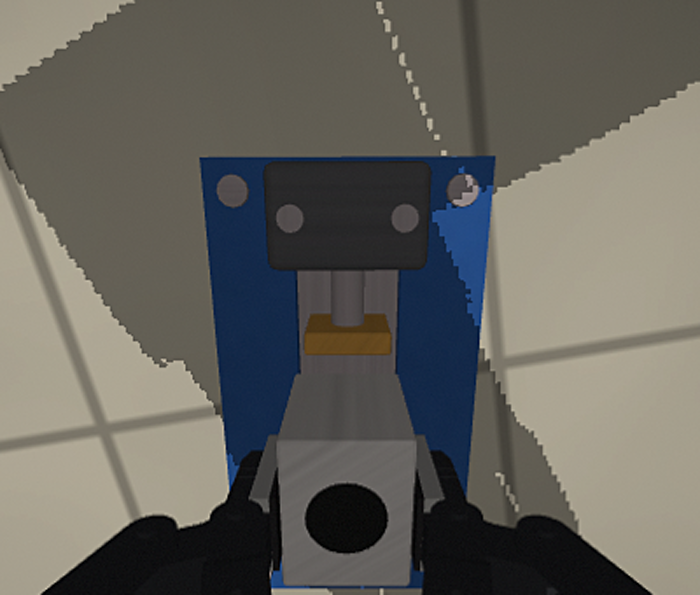

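The bracket sits over the recess, front bottom edge at (296–402,375) and pad front top edge at (305–391,333). It looks centred. I'm checking numerically.

```bash
python3 - <<'E'
from h import *
from scipy.optimize import least_squares
from scipy.spatial.transform import Rotation as R
z=np.load("c6.npz"); c={k:z[k] for k in("vfov","cx","cy","k1","R","t")}; c={k:(v.item() if v.ndim==0 else v) for k,v in c.items()}
q=z["q"]; M=R.from_quat(np.r_[q[1:],q[0]]).as_matrix()
sc=lambda L:np.array([((u+.5)/1.75-.5+120,(v+.5)/1.75-.5) for u,v in L])
px=sc([(201,157),(495,155),(305,333),(391,333),(305,354),(391,354)])
P=np.array([(.1,.055,.018),(.1,-.055,.018),(.034,.015,.054),(.034,-.015,.054),(.034,.015,.024),(.034,-.015,.024)])
f=lambda v:(pj(c,w(P,v[0],v[1],v[2],-v[3]))-px).ravel()
a=least_squares(f,[.515,.17,np.radians(169),.01]); print(a.x,np.degrees(a.x[2]),a.fun.round(1))
bp=sc([(278,440),(415,440),(411,585),(296,375),(402,375)])
B=np.array([(.023,.018,.05),(.023,-.018,.05),(-.023,-.018,.05),(.023,.018,0),(.023,-.018,0)])
g=lambda v:(pj(c,w(B,v[0],v[1],v[2],v[3]))-bp).ravel()
b=least_squares(g,[.515,.17,np.radians(169),.04]); print(b.x,np.degrees(b.x[2]),b.fun.round(1))
rec=a.x[:2]+.002*np.array([np.cos(a.x[2]),np.sin(a.x[2])])
print("tool cm",(M.T@np.r_[rec-b.x[:2],0]*100).round(2),"turn world",np.degrees(a.x[2]-b.x[2]),"height over floor",b.x[3]+a.x[3]-.01)
E
```

```text
[0.51967292 0.16994775 2.96956787 0.00306465] 170.14370595559748 [  0.4   0.2  -0.7   0.6   0.2  11.3  -0.   11.2   3.6 -13.5  -3.5 -13.6]
[0.51648011 0.17027143 2.96890162 0.05137422] 170.10553240413776 [ 0.   0.6  1.3  0.5 -0.2 -0.3  0.5 -0.5 -2.1 -0.6]
tool cm [-0.12  0.02 -0.  ] turn world 0.03817355145970988 height over floor 0.044438871231495425
```

```bash
python3 - <<'E'
from h import *
from scipy.optimize import least_squares
from scipy.spatial.transform import Rotation as R
z=np.load("c6.npz"); c={k:z[k] for k in("vfov","cx","cy","k1","R","t")}; c={k:(v.item() if v.ndim==0 else v) for k,v in c.items()}
q=z["q"]; M=R.from_quat(np.r_[q[1:],q[0]]).as_matrix()
sc=lambda L:np.array([((u+.5)/1.75-.5+120,(v+.5)/1.75-.5) for u,v in L])
px=sc([(201,157),(495,155),(305,354),(391,354),(305,333),(391,333)])
P=np.array([(.1,.055,.018),(.1,-.055,.018),(.034,.015,.054),(.034,-.015,.054),(.042,.015,.054),(.042,-.015,.054)])
f=lambda v:(pj(c,w(P,v[0],v[1],v[2],-v[3]))-px).ravel()
a=least_squares(f,[.515,.17,np.radians(169),.01]); print(a.x,np.degrees(a.x[2]),a.fun.round(1))
bx=np.array([.51648011,.17027143]); 
rec=a.x[:2]+.002*np.array([np.cos(a.x[2]),np.sin(a.x[2])])
print("tool cm",(M.T@np.r_[rec-bx,0]*100).round(2),"height over floor",.05137+a.x[3]-.01)
E
```

```text
[5.19745091e-01 1.69929096e-01 2.96955773e+00 1.41472861e-03] 170.14312497563913 [-0.3  0.1  0.   0.5 -0.   0.3  0.2  0.1 -0.4 -0.4  0.5 -0.6]
tool cm [-0.13  0.02 -0.  ] height over floor 0.042784728614153146
```

```bash

python3 -m pendant '{"delta_pos":[[-0.1,0.02,0],[0,0,1],[0,0,1],[0,0,1],[0,0,0.5],[0,0,0.2],[0,0,0],[0,0,0]],"rotation":[[0,0,0],[0,0,0],[0,0,0],[0,0,0],[0,0,0],[0,0,0],[0,0,0],[0,0,0]],"jaw":[0,0,0,0,0,0,0,0]}'
python3 -m pendant '{"delta_pos":[[0,0,0.15],[0,0,0.15],[0,0,0.15],[0,0,0],[0,0,0]],"rotation":[[0,0,0],[0,0,0],[0,0,0],[0,0,0],[0,0,0]],"jaw":[0,0,0,0,0]}'
```

```text
time_s: 12.73
position: [0.5178, 0.1717, 0.0083]
tcp_rot: [-0.0, 0.089, 0.996, -0.0]
contact_force: [-0.1, 0.1, -2.6]
finger_gap: 0.0355
grasp_force: 61.4
time_s: 13.15
position: [0.5177, 0.1716, 0.0039]
tcp_rot: [-0.0, 0.089, 0.996, -0.0]
contact_force: [-0.6, 0.6, -3.8]
finger_gap: 0.0355
grasp_force: 61.4
```

```bash

python3 -m pendant '{"delta_pos":[[0,-0.08,0.15],[0,0,0.15],[0,0,0.15],[0,0,0],[0,0,0]],"rotation":[[0,0,0],[0,0,0],[0,0,0],[0,0,0],[0,0,0]],"jaw":[0,0,0,0,0]}'
python3 -m pendant '{"delta_pos":[[0,0,0.1],[0,0,0.1],[0,0,0.1],[0,0,0],[0,0,0]],"rotation":[[0,0,0],[0,0,0],[0,0,0],[0,0,0],[0,0,0]],"jaw":[0,0,0,0,0]}'
```

```text
time_s: 13.57
position: [0.5175, 0.1708, -0.0007]
tcp_rot: [-0.0, 0.089, 0.996, -0.0]
contact_force: [-0.3, 0.0, -3.0]
finger_gap: 0.0353
grasp_force: 61.4
time_s: 13.98
position: [0.5177, 0.1709, -0.003]
tcp_rot: [0.0, 0.089, 0.996, 0.0]
contact_force: [-3.0, -0.9, 7.2]
finger_gap: 0.0345
grasp_force: 62.5
```

On the floor at the expected height (z=-0.003). Now sliding towards the stop.

```bash

python3 -m pendant '{"delta_pos":[[0,0,0],[0,0,0],[0,0,0],[0.2,0,0],[0.2,0,0],[0.2,0,0],[0,0,0],[0,0,0]],"rotation":[[0,0,0],[0,0,0],[0,0,0],[0,0,0],[0,0,0],[0,0,0],[0,0,0],[0,0,0]],"jaw":[0,0,0,0,0,0,0,0]}'
python3 -m pendant '{"delta_pos":[[0.2,0,0],[0.2,0,0],[0.2,0,0],[0.2,0,0],[0.2,0,0],[0,0,0],[0,0,0],[0,0,0]],"rotation":[[0,0,0],[0,0,0],[0,0,0],[0,0,0],[0,0,0],[0,0,0],[0,0,0],[0,0,0]],"jaw":[0,0,0,0,0,0,0,0]}'
```

```text
time_s: 14.65
position: [0.5128, 0.1724, -0.003]
tcp_rot: [0.001, 0.089, 0.996, 0.0]
contact_force: [2.1, -0.0, 6.7]
finger_gap: 0.035
grasp_force: 62.5
time_s: 15.32
position: [0.5036, 0.1741, -0.0029]
tcp_rot: [0.002, 0.089, 0.996, 0.001]
contact_force: [6.0, -1.1, 5.1]
finger_gap: 0.035
grasp_force: 62.4
```

```bash

python3 -m pendant '{"delta_pos":[[0.15,0,0],[0.15,0,0],[0.1,0,0],[0,0,0],[0,0,0]],"rotation":[[0,0,0],[0,0,0],[0,0,0],[0,0,0],[0,0,0]],"jaw":[0,0,0,0,0]}'
python3 -m pendant '{"delta_pos":[[0.1,0,0],[0.1,0,0],[0.1,0,0],[0,0,0],[0,0,0],[0,0,0]],"rotation":[[0,0,0],[0,0,0],[0,0,0],[0,0,0],[0,0,0],[0,0,0]],"jaw":[0,0,0,0,0,0]}'
python3 -c "
from h import *
s=readout.sense();print(s['position'],s['contact_force'],s['tcp_rot'])
c=optics.calibration('wrist');im=optics.camera('wrist')
np.savez('c7.npz',im=im);save('w7',cv2.resize(im[80:340,170:470],None,fx=2.3,fy=2.3,interpolation=cv2.INTER_CUBIC))"
```

```text
time_s: 15.73
position: [0.5003, 0.1747, -0.0029]
tcp_rot: [0.002, 0.089, 0.996, 0.001]
contact_force: [8.1, -2.3, 2.4]
finger_gap: 0.0352
grasp_force: 62.0
time_s: 16.23
position: [0.4978, 0.1752, -0.0029]
tcp_rot: [0.002, 0.089, 0.996, 0.001]
contact_force: [9.6, -4.2, 2.1]
finger_gap: 0.035
grasp_force: 61.9
[ 0.49778478  0.17517946 -0.00291112] [ 9.59084383 -4.15664247  2.13294093] [2.47756470e-03 8.86691194e-02 9.96057888e-01 5.77051139e-04]
```

View pics/w7.png

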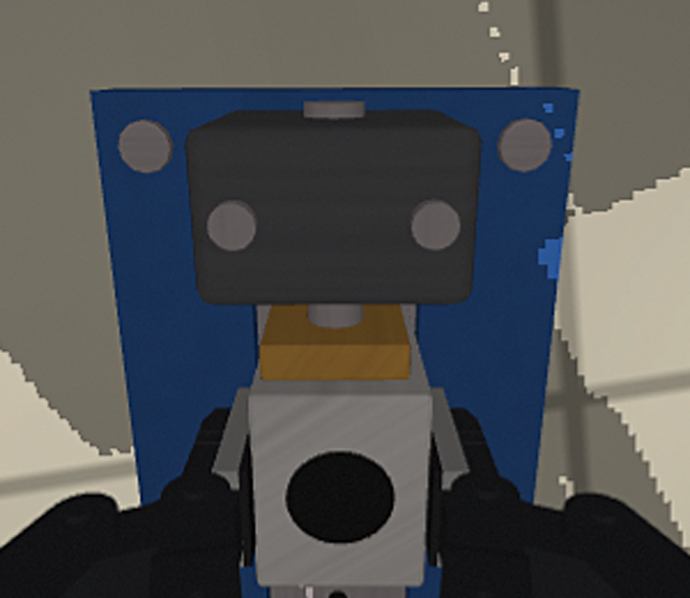

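The picture shows the bracket's front face against the pad, with the stop pushed in but clear of its end. The force is about 9 N. I'll add 1 mm and hold.

```bash

python3 -m pendant '{"delta_pos":[[0.1,0,0],[0,0,0],[0,0,0],[0,0,0],[0,0,0],[0,0,0],[0,0,0],[0,0,0]],"rotation":[[0,0,0],[0,0,0],[0,0,0],[0,0,0],[0,0,0],[0,0,0],[0,0,0],[0,0,0]],"jaw":[0,0,0,0,0,0,0,0]}'
python3 -m pendant '{"delta_pos":[[0,0,0],[0,0,0],[0,0,0],[0,0,0],[0,0,0],[0,0,0],[0,0,0],[0,0,0]],"rotation":[[0,0,0],[0,0,0],[0,0,0],[0,0,0],[0,0,0],[0,0,0],[0,0,0],[0,0,0]],"jaw":[0,0,0,0,0,0,0,0]}' >/dev/null
python3 -m pendant '{"delta_pos":[[0,0,0],[0,0,0],[0,0,0],[0,0,0],[0,0,0],[0,0,0],[0,0,0],[0,0,0]],"rotation":[[0,0,0],[0,0,0],[0,0,0],[0,0,0],[0,0,0],[0,0,0],[0,0,0],[0,0,0]],"jaw":[0,0,0,0,0,0,0,0]}' >/dev/null
python3 -m pendant '{"delta_pos":[[0,0,0],[0,0,0],[0,0,0],[0,0,0],[0,0,0],[0,0,0],[0,0,0],[0,0,0]],"rotation":[[0,0,0],[0,0,0],[0,0,0],[0,0,0],[0,0,0],[0,0,0],[0,0,0],[0,0,0]],"jaw":[0,0,0,0,0,0,0,0]}' >/dev/null
python3 -m pendant '{"delta_pos":[[0,0,0],[0,0,0],[0,0,0],[0,0,0],[0,0,0],[0,0,0],[0,0,0],[0,0,0]],"rotation":[[0,0,0],[0,0,0],[0,0,0],[0,0,0],[0,0,0],[0,0,0],[0,0,0],[0,0,0]],"jaw":[0,0,0,0,0,0,0,0]}'
python3 -m pendant '{"delta_pos":[[0,0,0],[0,0,0],[0,0,0],[0,0,0],[0,0,0],[0,0,0],[0,0,0],[0,0,0]],"rotation":[[0,0,0],[0,0,0],[0,0,0],[0,0,0],[0,0,0],[0,0,0],[0,0,0],[0,0,0]],"jaw":[0,0,0,0,0,0,0,0]}'
```

```text
time_s: 16.95
position: [0.497, 0.1753, -0.0029]
tcp_rot: [0.003, 0.089, 0.996, 0.001]
contact_force: [10.3, -5.0, 0.8]
finger_gap: 0.0353
grasp_force: 61.9
time_s: 19.62
position: [0.497, 0.1753, -0.0029]
tcp_rot: [0.003, 0.089, 0.996, 0.001]
contact_force: [10.1, -4.6, 0.7]
finger_gap: 0.0347
grasp_force: 61.9
time_s: 20.28
position: [0.497, 0.1753, -0.0029]
tcp_rot: [0.003, 0.089, 0.996, 0.001]
contact_force: [9.7, -3.6, 0.9]
finger_gap: 0.0352
grasp_force: 61.9
```

The push has stayed steady at about 10 N for more than 3 s, so I'm handing in.

```bash
python3 -c "
from workcell import arm
print(arm.hand_in())"
```

```text
the job is handed in; nothing more can be done
None
```

I handed the job in with the bracket flat in the recess, still gripped and pressed on the stop at about 10 N by the wrist force after holding more than 3 s; hand-in gave no verdict, and my first grasp shut on top of the bracket (about 46 N at the wrist) before I regripped it.

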